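Close the sunken flow valve finger-tight and shut its guard

TASK

Slide the clear guard on top of the flow controller fully open, turn the knob sunk in the well clockwise until it comes up snug against its sprung inner stop, gently, without straining it, and leave it snug there. Then slide the guard fully shut again, let go, do not lean hard on the controller's case and leave the vials and the cup alone.

Things in the scene. Friction and masses are not known exactly. Their poses are not given: they have to be found in the camera images.
- casing: Foot of the flow controller, a grey instrument case 150 (own x) x 184 (own y) x 80 mm high, standing fixed on the trolley. Origin: centre of its underside; z up; -x side faces the robot at yaw 0. The well's axis lies at own x -20, y -46 mm; the guard slides along own +y to open.
- shell: The grey case itself (same origin and axes as the foot): flat top at z 80 mm with a round well 68 mm wide, 38 mm deep, open upwards, and two low guide rails (to z 88 mm) along own y, 80 mm apart, for the guard. It should not be pressed hard (20 N is too much).
- seat: The sprung stop works fixed inside the case on the well's axis, unseen. Where the stop meets the knob differs from case to case: 0.45 to 1.4 rad clockwise of the knob's start. From contact on, the resisting torque grows by 1.6 N m per rad. The stop acts 20 mm from the axis: snug is 3 to 10 N there (0.06 to 0.2 N m), 18 N (0.36 N m) strains it.
- knob: Plain grey knob in the well, turning about the upright axis: a flange 58 mm wide, 5 mm thick on the well floor, carrying an upright bar grip 32 long (own x), 12 thick (own y), its top 32 mm over the floor, 6 mm below the case top. Origin: on the axis at the well floor (z 42 mm). Friction 0.08 N m holds it where it is left; clockwise from above tightens.
- knob_grip (a point): Point on the knob's axis within the bar grip, 25 mm above the well floor, 7 mm below the bar's top. Axes as the knob: x along the bar, y across its 12 mm. Fingers must be partly closed to enter the well.
- guard (a joint): Clear guard plate 78 x 76 x 4 mm sliding on the case top over the well, opaque grey edges: 0 m shut (against the end bar), 0.080 m fully open; drag about 1.5 N, stays where it is left. It starts nearly shut.
- guard_tab (a point): Grip point in the grey upright tab on the guard: tab 34 (own x) x 12 (own y, the sliding direction) x 32 mm high, its top 36.5 mm above the case top. The point is on its centre line, 12 mm below its top. Axes as the case.
- vial1_mid (a point): Mid-height centre of a small glass vial, 25 mm wide, 50 mm high, standing on the trolley; bystander.
- vial2_mid (a point): Mid-height centre of a second such vial, 25 mm wide, 50 mm high; bystander.
- cup_mid (a point): Mid-height centre of a white medicine cup, 58 mm wide, 35 mm high, standing upright; bystander.

How it is judged:
By the outcome, as a careful person would: the job done as asked, in the order asked, and still so for the second after the job is handed in, with the robot touching nothing.
It also fails if it takes over 72 s, if anything falls off the work surface, if the arm or the gripper's body presses on something with over 40 N, if the wrist force passes 120 N, or if a joint passes its speed limit or range.

ROBOT

A 6-joint arm with a two-finger parallel gripper is mounted at the origin on the work surface. World frame = base frame: x ahead of the robot, y to its left, z up, the work surface at z = 0. Lengths are in m, angles in rad, forces in N, time in s.
With the tool pointing down it reaches from about 0.25 to 0.775 m from the base axis. Payload 4 kg.
Tool frame: the origin (TCP) lies at the centre of the arm's flange, where the gripper is bolted on; the fingertips stand 199 mm ahead of it and the grasp point (between the pads) lies 180 mm ahead of it (robot.tcp_to_tips is the distance from the TCP to the fingertips, in m); z points along the fingers, y is the line along which they close (so a half turn about z gives the same grasp; the last joint's range is limited). The gripper opens to 94 mm and grips with 3 to 60 N. Pads are 16 mm wide; open, the fingers measure 119 mm over their backs; the gripper's body (75 mm by 177 mm) begins 78 mm behind the grasp point.
Start: joints at [1.175, 0.087, 1.371, -0, 1.684, -0.103], TCP at [0.159, 0.527, 0.405] pointing down, gripper open.
Joint ranges: [-3.1, 3.1], [-0.76, 2.03], [0.27, 2.55], [-1.08, 4.22], [0.17, 2.65], [-2.57, 2.57]. Speed limits (rad/s): [2.79, 2.79, 3.14, 3.14, 3.14, 3.14].

INTERFACE

Orientations are given as [roll, pitch, yaw] about the fixed x, y, z axes, in that order (R = Rz(yaw) Ry(pitch) Rx(roll)).
In Python, from bench import telemetry, snapshot, ticket, robot gives the robot as it stands.
- The arm moves only by the tool apply_moves, never from a script. Its argument "moves" is a list that holds one entry, the list of rows, each a list of 5 numbers: the shift along the tool's x, y, z in units of 50 mm (1.0 is 50 mm), then the turn about the tool's z in units of 10 degrees (1.0 is 10 degrees), then the closure, from 0 (fully open) to 1 (shut). A call has 1 to 10 rows; each row is the pose to reach, as a shift and turn from the pose commanded when the call began, along the tool's axes at that moment; what a row does not reach only later rows make up. A row lasts 1/8 s, in which the tool goes at most 62.5 mm and 10.7 degrees, less where a joint would pass 70% of its speed; a pose out of reach is approached as far as the arm can. A call with a gripper value outside its range is refused whole. The fingers move at their own pace and stop on an object; the grip force is fixed at half the most. Time passes only in rows, so rows that repeat a pose let the fingers close. It gives the time, the measured TCP pose, the force, the opening and the grip force at its end, in the units of the state.
- telemetry.get_obs(): the state, without advancing time (a new reading comes with each control period).
- snapshot(name): name is "scene" or "top" or "wrist"; returns a dict with "image" (400x640x3 uint8, red, green, blue), "fovy" (degrees; the focal length in pixels is half the picture's height over the tangent of half this angle, whatever the lens; pixels are square), "cx", "cy" (the principal point, pixels), "D" ([k1, k2, p1, p2, k3] as OpenCV has them; the pictures are not rectified), "R" (3x3) and "t" (3): a world point X has camera coordinates R X + t. Camera axes: x right, y down, z forward; pixel columns grow to the right and rows downward; lengths in m; the calibration is good to about 2 mm. A picture is of the moment at which its call begins. There is no depth.
- ticket.close_job(): hands the job in; it is judged then, once.
The state is a dict: "time": time; "joint_positions": joint angles; "qvel": joint speeds; "joint_torque": joint torques, N m; "tool_pos": TCP position; "ee_rot": TCP orientation; "wrist_force": force on the tool from outside, world axes, zero at the start; "wrist_torque": the same for the moment, N m; "width": finger opening in m; "finger_force": force on a finger pad.
Only numpy, scipy, OpenCV 4.12 (cv2) and the standard library are available. Lean on these libraries where they do the work, as an engineer would, in place of code of your own. Each camera call takes 0.05 s, during which the arm holds its last target. There are 200 camera calls.

## Working session

There is one attempt and no reset: what is moved stays moved. The work goes in short steps, Python scripts to look and compute and a tool call to move; the robot and the scene stay as the last step left them, time stands still between calls to the robot, and variables do not carry over. Pictures are saved under pics/ and viewed, at most 10 in all, crops included, and the job is handed in when it is done.

Besides the shell and the picture viewer there is one more tool, called after ">>>" as name(argument=value, ...), one argument or row to a line, values as JSON. apply_moves: Moves the arm, as the interface text tells. Its arguments: {"type":"object","properties":{"moves":{"type":"array","items":{"type":"array","items":{"type":"array","items":{"type":"number"}}}}},"required":["moves"]}

```bash
mkdir -p pics; ls; python3 - <<'E'
from bench import telemetry, snapshot
import cv2,pickle
S={}
for n in ["scene","top","wrist"]:
    s=snapshot(n);S[n]=s;cv2.imwrite(f"pics/{n}0.png",s["image"][:,:,::-1]);print(n,s["fovy"],s["cx"],s["cy"],s["D"],s["R"],s["t"])
pickle.dump(S,open("s0.pkl","wb"))
print(telemetry.get_obs())
E
```

```text
pics
scene 46.08261754996934 324.53102154337563 203.4352430105619 [-0.09895955  0.          0.          0.          0.        ] [[ 0.87683411  0.48073645 -0.00737578]
 [ 0.26094473 -0.48872016 -0.83250253]
 [-0.403819    0.72804194 -0.55397215]] [-0.46796067 -0.07500847  1.02904363]
top 52.78259598102471 320.03730017032655 197.67003645417773 [-0.0860878  0.         0.         0.         0.       ] [[-0.00647643 -0.99987307 -0.01455701]
 [-0.98914569  0.00854258 -0.14668956]
 [ 0.14679529  0.01344898 -0.98907546]] [-0.01980781  0.55304046  0.67405961]
wrist 65.65107208497263 321.843779235047 196.00293798415578 [-0.05043171  0.          0.          0.          0.        ] [[ 0.28809507  0.95759923 -0.00222359]
 [ 0.92193191 -0.27673516  0.27103358]
 [ 0.2589262  -0.08013344 -0.96256732]] [-0.54793337 -0.02860581  0.39293894]
{'time': 0.15, 'joint_positions': array([ 1.17488813e+00,  8.78085829e-02,  1.37190478e+00, -1.35309836e-06,
        1.68360255e+00, -1.03085023e-01]), 'qvel': array([-0.00026852, -0.0011512 , -0.00437513,  0.00114902, -0.00038061,
       -0.00070588]), 'joint_torque': array([ 1.32901088e-03, -3.40641439e+01, -3.02793217e+01,  7.18645169e-02,
        3.05720279e-02, -1.19843548e-04]), 'tool_pos': array([0.15872577, 0.52651253, 0.40376117]), 'ee_rot': array([-3.13987841e+00, -1.75989504e-04,  2.84876918e+00]), 'wrist_force': array([ 0.54458506, -0.14877888,  0.2423395 ]), 'wrist_torque': array([0.00681705, 0.0088278 , 0.02532396]), 'finger_force': 0.0, 'width': 0.09434474647255633}
```

View pics/top0.png

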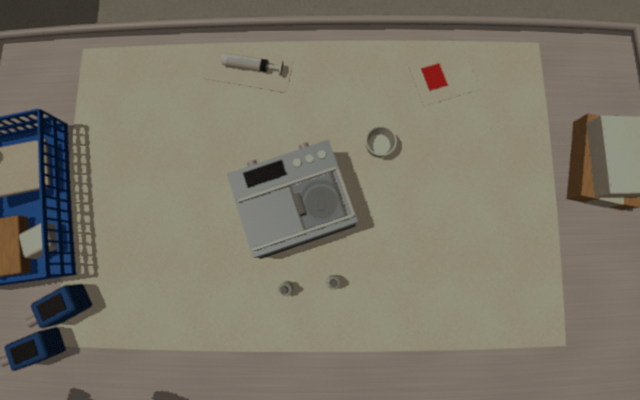

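View pics/scene0.png

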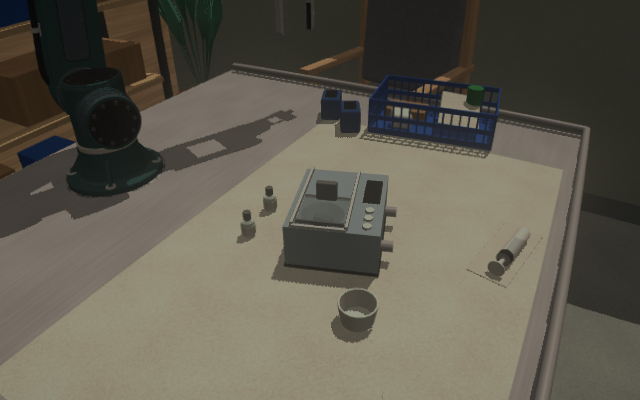

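The top view shows the case with top corners at about (228,180), (330,142), (356,220) and (255,256). The tab is at about (302,204), the vials at (286,288) and (334,282), and the cup at (380,142). I'll crop in for precise corners.

```bash
python3 - <<'E'
import cv2
a=cv2.imread("pics/top0.png")[130:270,215:405];b=cv2.imread("pics/scene0.png")[160:300,240:430]
def p(i):
    return cv2.resize(cv2.convertScaleAbs(i,alpha=1.6,beta=10),None,fx=4,fy=4,interpolation=cv2.INTER_CUBIC)
cv2.imwrite("pics/topc.png",p(a));cv2.imwrite("pics/scenec.png",p(b))
E
```

```text
(no output)
```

View pics/topc.png

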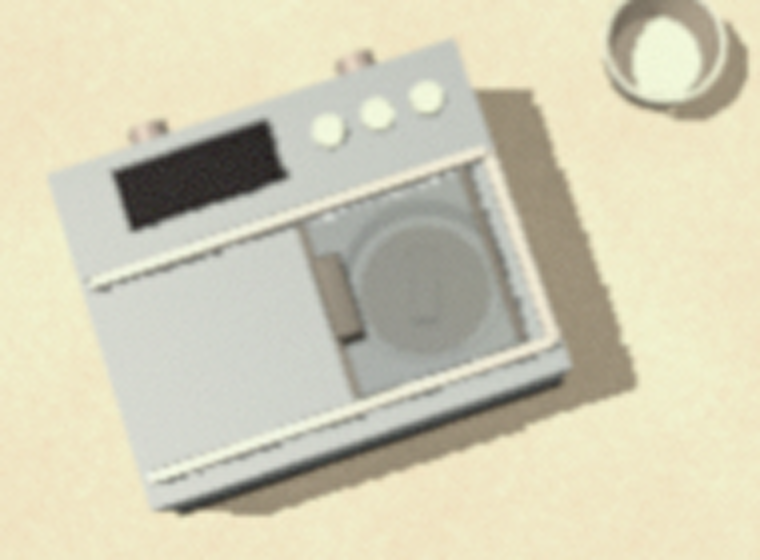

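View pics/scenec.png

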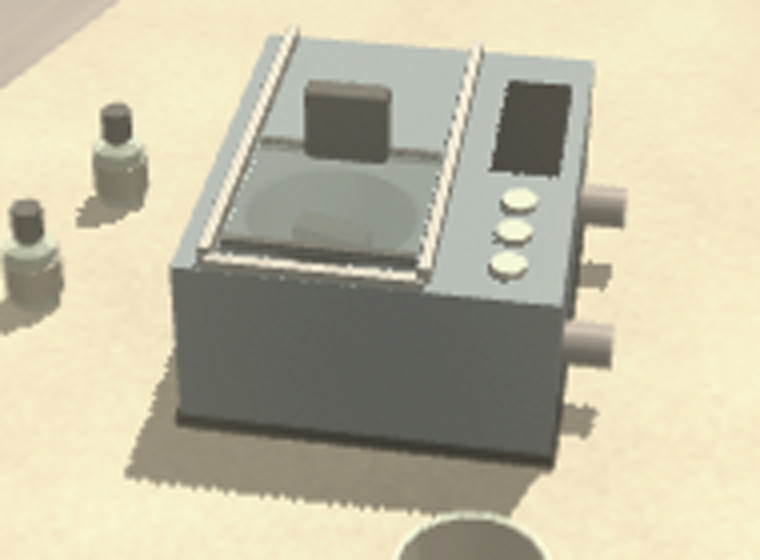

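```bash
cat > h.py <<'E'
import numpy as np,cv2,pickle
from scipy.optimize import least_squares
def K(s):
    f=200/np.tan(np.radians(s["fovy"]/2)); return np.array([[f,0,s["cx"]],[0,f,s["cy"]],[0,0,1]])
def proj(s,P):
    return cv2.projectPoints(np.asarray(P,float).reshape(-1,3),cv2.Rodrigues(np.array(s["R"]))[0],np.array(s["t"],float),K(s),np.array(s["D"]))[0].reshape(-1,2)
def ray(s,uv,z):
    n=cv2.undistortPoints(np.array(uv,float).reshape(-1,1,2),K(s),np.array(s["D"])).reshape(-1,2)
    R=np.array(s["R"]);c=-R.T@s["t"];d=np.c_[n,np.ones(len(n))]@R
    return c+d*((z-c[2])/d[:,2])[:,None]
def w(p,L):
    L=np.asarray(L,float).reshape(-1,3);c,s=np.cos(p[2]),np.sin(p[2])
    return np.c_[p[0]+c*L[:,0]-s*L[:,1],p[1]+s*L[:,0]+c*L[:,1],L[:,2]]
E
python3 - <<'E'
from h import *
S=pickle.load(open("s0.pkl","rb"))
un=lambda a,o:(np.array(a,float)+.5)/4-.5+o
ct=[[.075,.092,.08],[.075,-.092,.08],[-.075,-.092,.08],[-.075,.092,.08]]
T=un([(50,176),(456,40),(570,370),(155,510)],[215,130])
C=un([(594,62),(560,305),(174,268),(272,36)],[240,160])
ft=lambda p:(proj(S["top"],w(p,ct))-T).ravel(); fc=lambda p:(proj(S["scene"],w(p,ct))-C).ravel()
for f in (ft,fc,lambda p:np.r_[ft(p),fc(p)]):
    r=least_squares(f,[.5,0,.35]);print(r.x,np.round(f(r.x),1))
p=r.x;np.save("case.npy",p)
print("axis",w(p,[-.02,-.046,.08]))
c,s=np.cos(-p[2]),np.sin(-p[2])
def loc(W):
    d=W[:,:2]-p[:2];return np.c_[c*d[:,0]-s*d[:,1],s*d[:,0]+c*d[:,1]]
# tab top face corners, guard trailing edge
print("tabtop scene",loc(ray(S["scene"],un([(306,82),(391,86),(391,97),(306,93)],[240,160]),.1165)))
print("trail edge top",loc(ray(S["top"],un([(302,228),(356,395),(465,170),(522,342)],[215,130]),.0845)))
print("bar top",loc(ray(S["top"],un([(418,272),(425,322),(425,297)],[215,130]),.074)))
for n,uv in dict(v1=[286,288],v2=[334,282]).items(): print(n,ray(S["top"],[uv],.04))
print("cup",ray(S["top"],[[381,141]],.03))
E
```

```text
[0.54795577 0.02349458 0.31919767] [-0.5 -0.3  0.3 -0.3  1.  -0.1 -0.7  0.6]
[0.55123087 0.02181519 0.32380532] [ 0.7 -0.6  1.1  0.6 -1.2 -0.2 -0.6 -0.8]
[0.54931312 0.02333421 0.32170533] [-0.4 -0.9  0.2 -1.2  1.1 -1.1 -0.5 -0.1  0.1 -1.1  0.2 -0.2 -1.8 -1.2
 -1.  -1.5]
axis [[ 0.54488367 -0.02662958  0.08      ]]
tabtop scene [[-0.03622325 -0.01084874]
 [-0.00203338 -0.00823786]
 [-0.00070682 -0.01662108]
 [-0.0345676  -0.01924128]]
trail edge top [[ 0.01596628 -0.0032088 ]
 [-0.05756412 -0.00248191]
 [ 0.01719649 -0.07571399]
 [-0.05898332 -0.07433407]]
bar top [[-0.01584942 -0.04344748]
 [-0.03692652 -0.03938789]
 [-0.02689001 -0.0428086 ]]
v1 [[0.3956697  0.03587374 0.04      ]]
v2 [[ 0.40552586 -0.04713737  0.04      ]]
cup [[ 0.65895446 -0.13676292  0.03      ]]
```

```bash
cat >> h.py <<'E'
def plan(g,ydir):
    """grasp point g (world), closing-axis world angle ydir -> row numbers (units) from the present pose"""
    from bench import telemetry
    from scipy.spatial.transform import Rotation as Ro
    o=telemetry.get_obs();R=Ro.from_euler("xyz",o["ee_rot"]).as_matrix()
    gp=o["tool_pos"]+.18*R[:,2]
    d=R.T@(np.array(g)-gp)/.05
    a=np.arctan2(R[1,1],R[0,1]);t=-(ydir-a);t=(t+np.pi/2)%np.pi-np.pi/2
    print("shift",d.round(3),"turn",round(np.degrees(t)/10,3),"j6",o["joint_positions"][5],"t",o["time"])
E
python3 - <<'E'
from h import *
p=np.load("case.npy");print(w(p,[-.0185,-.0137,.1095]))
g=w(p,[-.0185,-.0137,.1095])[0]
plan(g,p[2]+np.pi/2); plan(g+[0,0,.06],p[2]+np.pi/2)
E
```

```text
[[0.53609395 0.00448763 0.1095    ]]
shift [-10.241  -7.807   2.297] turn -3.521 j6 -0.10308502335068014 t 0.15
shift [-10.241  -7.809   1.097] turn -3.521 j6 -0.10308502335068014 t 0.15
```

>>> apply_moves(
  moves=[
    [[-10.24,-7.81,0,-3.52,0.5],[-10.24,-7.81,0,-3.52,0.5],[-10.24,-7.81,0,-3.52,0.5],[-10.24,-7.81,0,-3.52,0.5],[-10.24,-7.81,0,-3.52,0.5],[-10.24,-7.81,0,-3.52,0.5],[-10.24,-7.81,0,-3.52,0.5],[-10.24,-7.81,0,-3.52,0.5],[-10.24,-7.81,0,-3.52,0.5],[-10.24,-7.81,0,-3.52,0.5]],
  ],
)

```text
time: 1.4
tool_pos: [0.5161, 0.032, 0.4045]
ee_rot: [3.141, 0.0, -2.82]
wrist_force: [0.1, 0.5, 0.3]
width: 0.0469
finger_force: 0.0
```

>>> apply_moves(
  moves=[
    [[0.78,0.43,0,0,0.5],[0.78,0.43,0,0,0.5],[0.78,0.43,0,0,0.5]],
  ],
)

```text
time: 1.78
tool_pos: [0.4716, 0.0422, 0.4051]
ee_rot: [-3.141, 0.002, -2.82]
wrist_force: [-0.1, -0.0, 0.3]
width: 0.0472
finger_force: 0.0
```

```bash
python3 - <<'E'
from h import *
from bench import telemetry,snapshot
p=np.load("case.npy");g=w(p,[-.0185,-.0137,.1095])[0]
plan(g,p[2]+np.pi/2); print(telemetry.get_obs()["joint_positions"].round(2))
s=snapshot("wrist");pickle.dump(s,open("w1.pkl","wb"));cv2.imwrite("pics/w1.png",s["image"][:,:,::-1])
# overlay-free predictions
print(proj(s,w(p,[[-.02,-.046,.08],[-.0185,-.0137,.1165],[-.075,-.092,.08],[.075,-.092,.08],[.075,.092,.08],[-.075,.092,.08]])).round())
E
```

```text
shift [-0.977 -1.12   2.315] turn 0.001 j6 -1.9233820596756595 t 1.775
[-0.03 -0.09  1.54  0.    1.68 -1.92]
[[240. 233.]
 [264. 249.]
 [191. 183.]
 [207. 308.]
 [365. 309.]
 [372. 183.]]
```

View pics/w1.png

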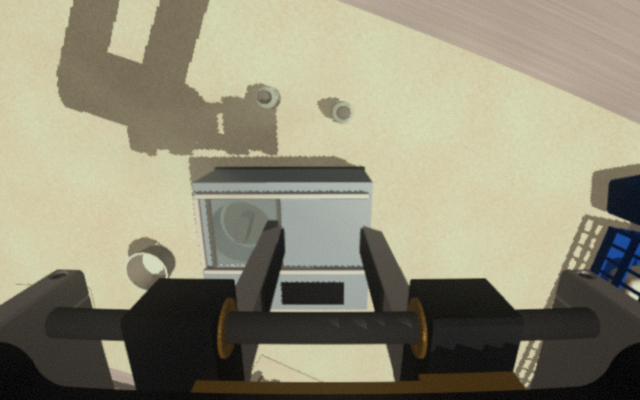

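The wrist view matches the fitted case: corners at (193,183) and (372,183), and the knob bar seen through the guard at about (247,225). Next I move over the tab and descend.

>>> apply_moves(
  moves=[
    [[-0.98,-1.12,0,0,0.5],[-0.98,-1.12,0,0,0.5],[-0.98,-1.12,0,0,0.5],[-0.98,-1.12,1.1,0,0.5],[-0.98,-1.12,1.1,0,0.5],[-0.98,-1.12,1.8,0,0.5],[-0.98,-1.12,2.3,0,0.5],[-0.98,-1.12,2.3,0,0.5],[-0.98,-1.12,2.3,0,0.5]],
  ],
)

```text
time: 2.95
tool_pos: [0.5364, 0.0046, 0.2927]
ee_rot: [-3.14, 0.004, -2.82]
wrist_force: [0.1, -0.3, 0.2]
width: 0.0467
finger_force: 0.0
```

```bash
python3 - <<'E'
from h import *
p=np.load("case.npy");g=w(p,[-.0185,-.0137,.1095])[0]
plan(g,p[2]+np.pi/2)
E
```

```text
shift [0.022 0.005 0.064] turn 0.002 j6 -1.9899803510870846 t 2.95
```

>>> apply_moves(
  moves=[
    [[0,0,0,0,0.95],[0,0,0,0,0.95],[0,0,0,0,0.95],[0,0,0,0,0.95],[0,0,0,0,0.95],[0,0,0,0,0.95]],
  ],
)

```text
time: 3.7
tool_pos: [0.5358, 0.0045, 0.29]
ee_rot: [3.141, 0.001, -2.82]
wrist_force: [-1.0, 1.3, 2.1]
width: 0.0117
finger_force: 30.0
```

>>> apply_moves(
  moves=[
    [[0,0.3,0,0,0.95],[0,0.6,0,0,0.95],[0,0.9,0,0,0.95],[0,1.2,0,0,0.95],[0,1.3,0,0,0.95],[0,1.36,0,0,0.95],[0,1.4,0,0,0.95],[0,1.4,0,0,0.95]],
  ],
)

```text
time: 4.7
tool_pos: [0.5136, 0.0708, 0.29]
ee_rot: [3.141, 0.0, -2.82]
wrist_force: [-1.4, -0.3, 4.8]
width: 0.0118
finger_force: 30.0
```

>>> apply_moves(
  moves=[
    [[0,0.04,0,0,0.95],[0,0.08,0,0,0.95],[0,0.08,0,0,0.95]],
  ],
)

```text
time: 5.08
tool_pos: [0.5124, 0.0745, 0.29]
ee_rot: [3.141, 0.0, -2.82]
wrist_force: [-1.2, -0.8, 5.5]
width: 0.0122
finger_force: 30.0
```

>>> apply_moves(
  moves=[
    [[0,0.02,0,0,0.95],[0,0.04,0,0,0.95],[0,0.04,0,0,0.95]],
  ],
)

```text
time: 5.45
tool_pos: [0.5118, 0.0763, 0.29]
ee_rot: [-3.141, 0.0, -2.82]
wrist_force: [-0.2, -0.9, 4.8]
width: 0.0117
finger_force: 30.0
```

>>> apply_moves(
  moves=[
    [[0,0.02,0,0,0.95],[0,0.04,0,0,0.95],[0,0.04,0,0,0.95]],
  ],
)

```text
time: 5.82
tool_pos: [0.5112, 0.0782, 0.2899]
ee_rot: [-3.141, 0.0, -2.82]
wrist_force: [-0.5, -0.5, 5.4]
width: 0.0121
finger_force: 30.0
```

>>> apply_moves(
  moves=[
    [[0,0.02,0,0,0.95],[0,0.03,0,0,0.95],[0,0.03,0,0,0.95]],
  ],
)

```text
time: 6.2
tool_pos: [0.5107, 0.0796, 0.29]
ee_rot: [-3.141, 0.0, -2.821]
wrist_force: [-1.1, -1.6, 4.8]
width: 0.0117
finger_force: 30.0
```

>>> apply_moves(
  moves=[
    [[0,0.02,0,0,0.95],[0,0.03,0,0,0.95],[0,0.03,0,0,0.95]],
  ],
)

```text
time: 6.58
tool_pos: [0.5105, 0.0802, 0.2899]
ee_rot: [-3.139, 0.0, -2.821]
wrist_force: [1.4, -5.4, 5.0]
width: 0.0116
finger_force: 30.0
```

>>> apply_moves(
  moves=[
    [[0,0.02,0,0,0.95],[0,0.03,0,0,0.95],[0,0.03,0,0,0.95]],
  ],
)

```text
time: 6.95
tool_pos: [0.5103, 0.0808, 0.2899]
ee_rot: [-3.136, 0.0, -2.821]
wrist_force: [2.9, -10.1, 3.8]
width: 0.0117
finger_force: 30.0
```

>>> apply_moves(
  moves=[
    [[0,-0.03,0,0,0.95],[0,-0.03,0,0,0.5],[0,-0.03,0,0,0.5],[0,-0.03,0,0,0.5],[0,-0.03,-0.8,0,0.5],[0,-0.03,-1.5,0,0.5],[0.4,-0.5,-1.8,0,0.5],[1,-0.8,-1.8,0,0.5],[1,-0.8,-1.8,0,0.5],[1,-0.8,-1.8,0,0.5]],
  ],
)

```text
time: 8.2
tool_pos: [0.475, 0.0293, 0.3794]
ee_rot: [3.141, 0.0, -2.82]
wrist_force: [-0.3, -0.5, -0.3]
width: 0.0472
finger_force: 0.0
```

```bash
python3 - <<'E'
from h import *
from bench import telemetry,snapshot
p=np.load("case.npy")
for n in ("wrist","top"):
    s=snapshot(n);pickle.dump(s,open(n+"2.pkl","wb"))
    c=proj(s,w(p,[-.02,-.046,.08]))[0];print(n,c)
    x,y=(c-[75,65]).astype(int);print(x,y)
    i=s["image"][max(y,0):y+130,max(x,0):x+150,::-1]
    i=cv2.resize(cv2.convertScaleAbs(i,alpha=1.5),None,fx=4,fy=4,interpolation=cv2.INTER_CUBIC)
    cv2.imwrite(f"pics/{n}2.png",i)
print(telemetry.get_obs()["tool_pos"])
E
```

```text
wrist [246.19092945 244.16835309]
171 179
top [321.306944   198.92984772]
246 133
[0.47524379 0.029534   0.37923889]
```

View pics/wrist2.png

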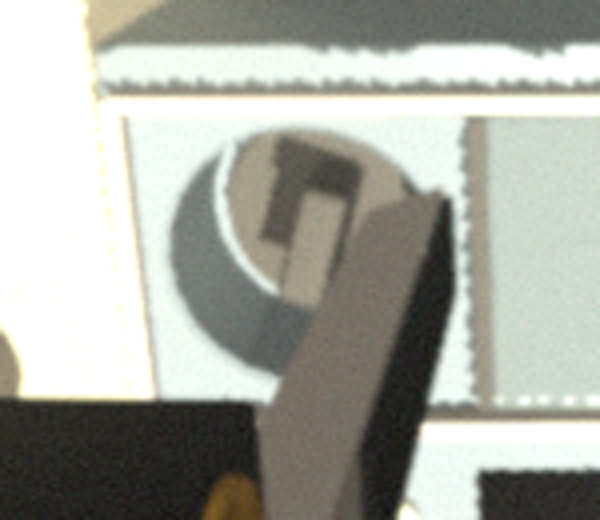

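```bash
python3 - <<'E'
from h import *
p=np.load("case.npy");s=pickle.load(open("wrist2.pkl","rb"))
un=lambda a,o:(np.array(a,float)+.5)/4-.5+o
q=ray(s,un([(303,192),(348,198),(323,307),(280,299)],[171,179]),.074)
print(q,q.mean(0),"axis",w(p,[-.02,-.046,.074]))
d=[q[3]-q[0],q[2]-q[1]];print([np.degrees(np.arctan2(v[1],v[0])) for v in d],[np.linalg.norm(v) for v in d],"case yaw",np.degrees(p[2]))
wl=ray(s,un([(172,245),(228,143),(270,373)],[171,179]),.08);print(wl-w(p,[-.02,-.046,.08]),np.linalg.norm(wl-w(p,[-.02,-.046,.08]),axis=1))
E
```

```text
[[ 0.52956577 -0.03184529  0.074     ]
 [ 0.52753483 -0.02081418  0.074     ]
 [ 0.55837762 -0.01912215  0.074     ]
 [ 0.55973894 -0.03011859  0.074     ]] [ 0.54380429 -0.02547505  0.074     ] axis [[ 0.54488367 -0.02662958  0.074     ]]
[np.float64(3.275256282654558), np.float64(3.140084042202677)] [np.float64(0.030222529752672492), np.float64(0.03088916605485785)] case yaw 18.43235770864685
[[ 5.91822635e-03 -3.17958604e-02  1.38777878e-17]
 [-2.44621610e-02 -2.48335689e-02  1.38777878e-17]
 [ 3.24661907e-02 -1.62040544e-04  1.38777878e-17]] [0.03234196 0.03485833 0.0324666 ]
```

View pics/top2.png

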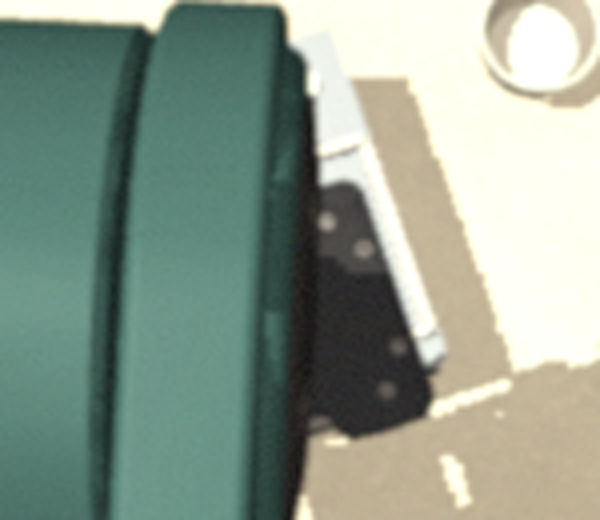

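The top view is blocked by the arm. The wrist view shows the open well with the bar's top corners at crop pixels (303,192), (348,198), (323,307) and (280,299). That puts the axis at about (0.5438, -0.0255) with the bar at 3.2°.

```bash
python3 - <<'E'
from h import *
plan([.5438,-.0255,.16],np.radians(93.2))
E
```

```text
shift [-0.953 -1.482  0.783] turn 1.528 j6 -1.9505216201748508 t 8.3
```

>>> apply_moves(
  moves=[
    [[-0.95,-1.48,0,1.53,0.71],[-0.95,-1.48,0,1.53,0.71],[-0.95,-1.48,0,1.53,0.71],[-0.95,-1.48,0.78,1.53,0.71],[-0.95,-1.48,0.78,1.53,0.71],[-0.95,-1.48,0.78,1.53,0.71],[-0.95,-1.48,0.78,1.53,0.71]],
  ],
)

```text
time: 9.18
tool_pos: [0.5435, -0.0259, 0.3427]
ee_rot: [-3.141, 0.003, -3.086]
wrist_force: [-0.3, -0.3, 0.2]
width: 0.0272
finger_force: 0.0
```

```bash
python3 - <<'E'
from h import *
plan([.5438,-.0255,.071],np.radians(93.2))
E
```

```text
shift [0.011 0.01  1.834] turn -0.003 j6 -1.7780625214706371 t 9.175
```

>>> apply_moves(
  moves=[
    [[0.01,0.01,0.5,0,0.71],[0.01,0.01,0.9,0,0.71],[0.01,0.01,1.2,0,0.71],[0.01,0.01,1.5,0,0.71],[0.01,0.01,1.7,0,0.71],[0.01,0.01,1.78,0,0.71],[0.01,0.01,1.78,0,0.71]],
  ],
)

```text
time: 10.05
tool_pos: [0.5429, -0.0258, 0.2517]
ee_rot: [3.142, 0.0, -3.087]
wrist_force: [0.3, -0.1, 0.4]
width: 0.0272
finger_force: 0.0
```

```bash
python3 - <<'E'
from bench import telemetry
o=telemetry.get_obs();print(o["tool_pos"],o["wrist_force"],o["wrist_torque"],o["joint_positions"][5])
E
```

```text
[ 0.54285088 -0.02583772  0.25170235] [ 0.29731221 -0.06408542  0.36154903] [0.0282694  0.05545524 0.01578165] -1.7772184406621578
```

>>> apply_moves(
  moves=[
    [[0,0,0,0,0.95],[0,0,0,0,0.95],[0,0,0,0,0.95],[0,0,0,0,0.95],[0,0,0,0,0.95]],
  ],
)

```text
time: 10.68
tool_pos: [0.543, -0.0254, 0.2523]
ee_rot: [3.141, 0.001, -3.087]
wrist_force: [-0.4, 2.9, 4.1]
width: 0.0118
finger_force: 30.0
```

```bash
cat > t.py <<'E'
from bench import telemetry
import numpy as np
o=telemetry.get_obs();print(o["time"],o["tool_pos"].round(4),o["ee_rot"].round(4),"F",o["wrist_force"].round(2),"T",o["wrist_torque"].round(3),"j6",o["joint_positions"][5].round(3),o["width"].round(4),o["joint_torque"][5].round(3))
E
python3 t.py
```

```text
Traceback (most recent call last):
  File "t.py", line 3, in <module>
    o=telemetry.get_obs();print(o["time"],o["tool_pos"].round(4),o["ee_rot"].round(4),"F",o["wrist_force"].round(2),"T",o["wrist_torque"].round(3),"j6",o["joint_positions"][5].round(3),o["width"].round(4),o["joint_torque"][5].round(3))
                                                                                                                                                                                         ^^^^^^^^^^^^^^^^
AttributeError: 'float' object has no attribute 'round'
```

>>> apply_moves(
  moves=[
    [[0,0,0,0.4,0.95],[0,0,0,0.8,0.95],[0,0,0,1.2,0.95],[0,0,0,1.6,0.95],[0,0,0,2.0,0.95],[0,0,0,2.0,0.95]],
  ],
)

```text
time: 11.42
tool_pos: [0.543, -0.0252, 0.2524]
ee_rot: [3.139, 0.001, 2.848]
wrist_force: [0.6, 5.4, 3.4]
width: 0.0114
finger_force: 30.0
```

```bash
cat > t.py <<'E'
from bench import telemetry
import numpy as np
np.set_printoptions(suppress=True,precision=4)
o=telemetry.get_obs();print(round(o["time"],2),o["tool_pos"],o["ee_rot"],"F",o["wrist_force"],"T",o["wrist_torque"],"j6",round(o["joint_positions"][5],4),round(o["width"],4),round(o["joint_torque"][5],3))
E
python3 t.py
```

```text
11.43 [ 0.543  -0.0252  0.2524] [3.1393 0.0008 2.8479] F [0.6422 5.4148 3.4326] T [ 0.9348  0.0185 -0.0637] j6 -1.4287 0.0114 0.048
```

>>> apply_moves(
  moves=[
    [[0.006,0.02,0,0.1,0.95],[0.006,0.02,0,0.2,0.95]],
  ],
)

```text
time: 11.68
tool_pos: [0.543, -0.0247, 0.2523]
ee_rot: [3.141, 0.001, 2.812]
wrist_force: [0.1, 2.9, 5.1]
width: 0.0117
finger_force: 30.0
```

```bash
python3 t.py
```

```text
11.68 [ 0.543  -0.0247  0.2523] [3.1412 0.0013 2.8119] F [0.0755 2.909  5.117 ] T [ 0.651  -0.0282  0.1279] j6 -1.3909 0.0117 -0.04
```

>>> apply_moves(
  moves=[
    [[0,0,0,0.1,0.95],[0,0,0,0.2,0.95]],
  ],
)

```text
time: 11.92
tool_pos: [0.543, -0.0247, 0.2523]
ee_rot: [3.141, 0.001, 2.777]
wrist_force: [0.2, 3.0, 5.6]
width: 0.012
finger_force: 30.0
```

```bash
python3 t.py
```

```text
11.93 [ 0.543  -0.0247  0.2523] [3.1409 0.0011 2.7767] F [0.2206 2.9789 5.5974] T [0.7103 0.0249 0.1243] j6 -1.3559 0.012 -0.028
```

>>> apply_moves(
  moves=[
    [[0.006,0.012,0,0.12,0.95],[0.006,0.012,0,0.25,0.95]],
  ],
)

```text
time: 12.18
tool_pos: [0.543, -0.0244, 0.2523]
ee_rot: [-3.141, 0.002, 2.733]
wrist_force: [1.1, 1.8, 5.2]
width: 0.0117
finger_force: 30.0
```

```bash
python3 t.py
```

```text
12.18 [ 0.543  -0.0244  0.2523] [-3.1413  0.0017  2.7327] F [1.0814 1.7792 5.1739] T [ 0.4153 -0.0607  0.0548] j6 -1.3108 0.0117 -0.067
```

>>> apply_moves(
  moves=[
    [[0,0,0,0.12,0.95],[0,0,0,0.25,0.95]],
  ],
)

```text
time: 12.42
tool_pos: [0.543, -0.0244, 0.2523]
ee_rot: [3.142, 0.002, 2.689]
wrist_force: [0.6, 2.1, 4.3]
width: 0.0117
finger_force: 30.0
```

```bash
python3 t.py
```

```text
12.43 [ 0.543  -0.0244  0.2523] [3.1416 0.0017 2.689 ] F [0.5681 2.1194 4.3197] T [ 0.4324 -0.0923  0.1128] j6 -1.2672 0.0117 -0.066
```

>>> apply_moves(
  moves=[
    [[0,0,0,0.12,0.95],[0,0,0,0.25,0.95]],
  ],
)

```text
time: 12.68
tool_pos: [0.543, -0.0243, 0.2523]
ee_rot: [3.141, 0.002, 2.645]
wrist_force: [0.6, 2.4, 5.7]
width: 0.0118
finger_force: 30.0
```

```bash
cat > t.py <<'E'
from bench import telemetry,snapshot
import numpy as np
np.set_printoptions(suppress=True,precision=4)
T=[]
for k in range(4):
    if k: snapshot("wrist")
    o=telemetry.get_obs();T.append(o["wrist_torque"][2])
print(round(o["time"],2),"yaw",o["ee_rot"][2],"F",o["wrist_force"],"Tz",np.array(T),np.mean(T),"j6",round(o["joint_positions"][5],4),round(o["joint_torque"][5],3))
E
python3 t.py
```

```text
12.82 yaw 2.645886863005256 F [0.6139 2.3488 5.4036] Tz [0.072  0.0462 0.0475 0.0418] 0.051862998997667706 j6 -1.2241 0.044
```

>>> apply_moves(
  moves=[
    [[0,0,0,0.12,0.95],[0,0,0,0.25,0.95]],
  ],
)

```text
time: 13.08
tool_pos: [0.5431, -0.0243, 0.2523]
ee_rot: [3.141, 0.002, 2.602]
wrist_force: [0.9, 2.3, 4.7]
width: 0.0119
finger_force: 30.0
```

```bash
python3 t.py
```

```text
13.22 yaw 2.6022606435729365 F [1.3655 2.84   5.2053] Tz [0.1614 0.0074 0.0209 0.0518] 0.06037900730657478 j6 -1.1805 0.044
```

>>> apply_moves(
  moves=[
    [[0,0,0,0.15,0.95],[0,0,0,0.3,0.95]],
  ],
)

```text
time: 13.48
tool_pos: [0.5431, -0.0243, 0.2523]
ee_rot: [3.141, 0.002, 2.549]
wrist_force: [1.0, 2.6, 4.8]
width: 0.0115
finger_force: 30.0
```

```bash
python3 t.py
```

```text
13.62 yaw 2.549923127020412 F [0.9879 3.7726 5.0235] Tz [0.0577 0.0242 0.0826 0.0048] 0.04232218813015866 j6 -1.1281 0.038
```

>>> apply_moves(
  moves=[
    [[0,0,0,0.15,0.95],[0,0,0,0.3,0.95]],
  ],
)

```text
time: 13.88
tool_pos: [0.5431, -0.0242, 0.2523]
ee_rot: [3.141, 0.002, 2.497]
wrist_force: [0.5, 2.7, 5.3]
width: 0.0117
finger_force: 30.0
```

```bash
python3 t.py
```

```text
14.03 yaw 2.497556908785904 F [0.5332 2.6087 4.7733] Tz [ 0.1056  0.0181 -0.0011  0.0117] 0.03357802521163236 j6 -1.0757 0.038
```

>>> apply_moves(
  moves=[
    [[0,0,0,0.15,0.95],[0,0,0,0.3,0.95]],
  ],
)

```text
time: 14.28
tool_pos: [0.5431, -0.0242, 0.2523]
ee_rot: [3.14, 0.002, 2.444]
wrist_force: [0.7, 2.4, 5.3]
width: 0.0115
finger_force: 30.0
```

```bash
python3 t.py
```

```text
14.43 yaw 2.4450732748638293 F [1.1971 4.048  5.1856] Tz [ 0.102   0.0491  0.009  -0.0426] 0.029390039768827935 j6 -1.0232 0.039
```

>>> apply_moves(
  moves=[
    [[0,0,0,0.15,0.95],[0,0,0,0.3,0.95]],
  ],
)

```text
time: 14.68
tool_pos: [0.5432, -0.0242, 0.2523]
ee_rot: [3.14, 0.002, 2.392]
wrist_force: [0.6, 3.2, 5.4]
width: 0.0119
finger_force: 30.0
```

```bash
python3 t.py
```

```text
14.82 yaw 2.3927083170904666 F [1.3576 3.561  5.4488] Tz [0.085  0.0733 0.0739 0.0016] 0.05842498585018682 j6 -0.9708 0.039
```

>>> apply_moves(
  moves=[
    [[0,0,0,0.15,0.95],[0,0,0,0.3,0.95]],
  ],
)

```text
time: 15.08
tool_pos: [0.5432, -0.0242, 0.2523]
ee_rot: [3.14, 0.002, 2.34]
wrist_force: [1.7, 2.8, 5.3]
width: 0.0122
finger_force: 30.0
```

```bash
python3 t.py
```

```text
15.22 yaw 2.340266439902057 F [0.8465 2.163  5.7477] Tz [0.0903 0.0879 0.0063 0.012 ] 0.04911365021009166 j6 -0.9183 0.039
```

>>> apply_moves(
  moves=[
    [[0,0,0,0.15,0.95],[0,0,0,0.3,0.95]],
  ],
)

```text
time: 15.48
tool_pos: [0.5432, -0.0241, 0.2523]
ee_rot: [3.14, 0.002, 2.287]
wrist_force: [1.8, 2.7, 5.2]
width: 0.0116
finger_force: 30.0
```

```bash
python3 t.py
```

```text
15.62 yaw 2.287956637022308 F [2.0203 2.1067 4.9699] Tz [0.1312 0.0915 0.0708 0.0784] 0.09299091180654101 j6 -0.866 0.04
```

>>> apply_moves(
  moves=[
    [[0,0,0,0.1,0.95],[0,0,0,0.2,0.95]],
  ],
)

```text
time: 15.88
tool_pos: [0.5432, -0.0241, 0.2523]
ee_rot: [3.14, 0.002, 2.253]
wrist_force: [1.7, 2.6, 4.9]
width: 0.0119
finger_force: 30.0
```

```bash
sed -i 's/range(4)/range(7)/' t.py; python3 t.py
```

```text
16.18 yaw 2.2530925903295107 F [2.8381 3.8184 4.7761] Tz [0.0225 0.0589 0.0748 0.0547 0.1067 0.1013 0.052 ] 0.06726603119847643 j6 -0.8311 0.045
```

>>> apply_moves(
  moves=[
    [[0,0,0,0.1,0.95],[0,0,0,0.2,0.95]],
  ],
)

```text
time: 16.42
tool_pos: [0.5433, -0.0241, 0.2523]
ee_rot: [3.139, 0.001, 2.218]
wrist_force: [2.4, 3.7, 4.6]
width: 0.0114
finger_force: 30.0
```

```bash
python3 t.py
```

```text
16.73 yaw 2.2182049153634584 F [2.0019 3.3955 5.3561] Tz [0.1466 0.113  0.0481 0.0696 0.0244 0.0568 0.0552] 0.07340572106597266 j6 -0.7962 0.045
```

>>> apply_moves(
  moves=[
    [[0,0,0,0.1,0.95],[0,0,0,0.2,0.95]],
  ],
)

```text
time: 16.98
tool_pos: [0.5433, -0.024, 0.2523]
ee_rot: [3.139, 0.001, 2.183]
wrist_force: [2.0, 4.5, 4.3]
width: 0.0117
finger_force: 30.0
```

```bash
python3 t.py
```

```text
17.27 yaw 2.183301931840716 F [1.2206 3.5606 4.5285] Tz [0.1043 0.1024 0.0493 0.0339 0.0622 0.0718 0.1041] 0.07542486743887737 j6 -0.7613 0.064
```

>>> apply_moves(
  moves=[
    [[0,0,0,0.1,0.95],[0,0,0,0.2,0.95]],
  ],
)

```text
time: 17.52
tool_pos: [0.5433, -0.024, 0.2523]
ee_rot: [3.139, 0.001, 2.148]
wrist_force: [2.3, 3.4, 5.1]
width: 0.0116
finger_force: 30.0
```

```bash
python3 t.py
```

```text
17.82 yaw 2.148479260393689 F [2.5568 3.538  5.7981] Tz [0.1335 0.1104 0.1253 0.1459 0.047  0.1306 0.1248] 0.11678532384743538 j6 -0.7264 0.105
```

>>> apply_moves(
  moves=[
    [[0,0,0,0.1,0.95],[0,0,0,0.15,0.95]],
  ],
)

```text
time: 18.08
tool_pos: [0.5433, -0.024, 0.2523]
ee_rot: [3.139, 0.001, 2.122]
wrist_force: [3.4, 4.6, 6.2]
width: 0.0115
finger_force: 30.0
```

```bash
python3 t.py
```

```text
18.38 yaw 2.1224721800669037 F [2.6484 3.0419 4.4656] Tz [0.1674 0.1403 0.1712 0.1068 0.1849 0.142  0.1801] 0.15610091939238022 j6 -0.7004 0.157
```

>>> apply_moves(
  moves=[
    [[0,0,0,0.06,0.95],[0,0,0,0.06,0.95]],
  ],
)

```text
time: 18.62
tool_pos: [0.5433, -0.024, 0.2523]
ee_rot: [3.139, 0.001, 2.112]
wrist_force: [2.2, 3.2, 5.3]
width: 0.0121
finger_force: 30.0
```

```bash
python3 t.py
```

```text
18.93 yaw 2.1119644515345586 F [3.4443 4.5035 5.2054] Tz [0.1396 0.1866 0.1368 0.1156 0.2067 0.1598 0.2033] 0.16405414632533105 j6 -0.6899 0.167
```

>>> apply_moves(
  moves=[
    [[0.008,0.02,0,0,0.95],[0.008,0.02,0,0,0.95]],
  ],
)

```text
time: 19.18
tool_pos: [0.5436, -0.0237, 0.2523]
ee_rot: [3.141, 0.002, 2.112]
wrist_force: [1.2, 2.6, 6.6]
width: 0.0119
finger_force: 30.0
```

```bash
python3 t.py
```

```text
19.48 yaw 2.111772981303162 F [1.7559 1.8888 5.5234] Tz [0.1537 0.1547 0.1806 0.1715 0.2081 0.2054 0.1816] 0.17938453011367791 j6 -0.6882 0.172
```

>>> apply_moves(
  moves=[
    [[0,0,0,0,0.72],[0,0,0,0,0.72],[0,0,0,0,0.72],[0,0,0,0,0.72],[0,0,-0.4,0,0.72],[0,0,-1.0,0,0.72],[0,0,-1.8,0,0.72],[0,0,-2.0,0,0.72],[0,0,-2.0,0,0.72],[0,0,-2.0,0,0.72]],
  ],
)

```text
time: 20.72
tool_pos: [0.543, -0.0232, 0.3495]
ee_rot: [-3.139, -0.002, 2.112]
wrist_force: [0.1, -0.1, 0.7]
width: 0.0261
finger_force: 0.0
```

```bash
python3 - <<'E'
from h import *
p=np.load("case.npy")
# camera parking pose: grasp point 0.19 high, offset toward robot, tool y along case y
plan([.45,.03,.2],p[2]+np.pi/2)
E
```

```text
shift [ 1.864 -1.037 -0.603] turn -7.741 j6 -0.6884584398366871 t 20.725
```

>>> apply_moves(
  moves=[
    [[1.86,-1.04,-0.6,-7.74,0.5],[1.86,-1.04,-0.6,-7.74,0.5],[1.86,-1.04,-0.6,-7.74,0.5],[1.86,-1.04,-0.6,-7.74,0.5],[1.86,-1.04,-0.6,-7.74,0.5],[1.86,-1.04,-0.6,-7.74,0.5],[1.86,-1.04,-0.6,-7.74,0.5],[1.86,-1.04,-0.6,-7.74,0.5],[1.86,-1.04,-0.6,-7.74,0.5],[1.86,-1.04,-0.6,-7.74,0.5]],
  ],
)

```text
time: 21.98
tool_pos: [0.4508, 0.0297, 0.3807]
ee_rot: [3.141, -0.002, -2.821]
wrist_force: [0.2, -0.3, -0.1]
width: 0.0469
finger_force: 0.0
```

```bash
python3 - <<'E'
from h import *
from bench import snapshot
p=np.load("case.npy")
s=snapshot("wrist");pickle.dump(s,open("wrist3.pkl","wb"))
c=proj(s,[[.5438,-.0255,.08]])[0];x,y=(c-[50,45]).astype(int);print(x,y)
i=cv2.resize(cv2.convertScaleAbs(s["image"][y:y+90,x:x+100,::-1],alpha=1.4),None,fx=6,fy=6,interpolation=cv2.INTER_CUBIC)
cv2.imwrite("pics/wrist3.png",i)
plan(w(p,[-.0185,-.0137,.16])[0],p[2]+np.pi/2)
E
```

```text
191 219
shift [-1.465 -1.018  0.816] turn -0.004 j6 -1.9518203564683605 t 22.025
```

View pics/wrist3.png

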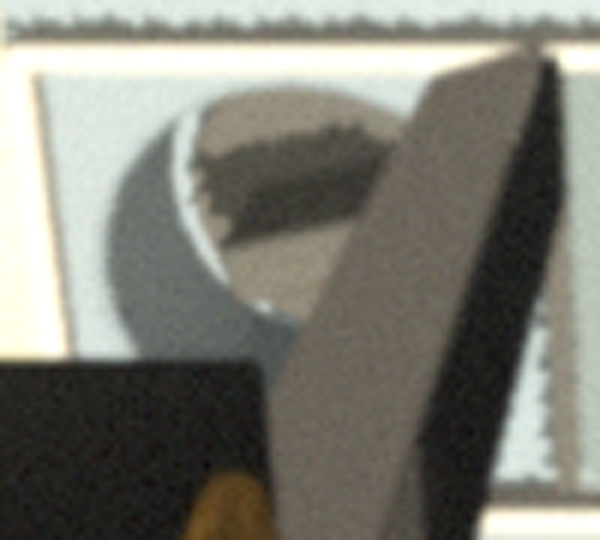

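```bash
python3 - <<'E'
from h import *
s=pickle.load(open("wrist3.pkl","rb"))
un=lambda a,o:(np.array(a,float)+.5)/6-.5+o
for L in ([(229,243),(357,212)],[(235,242),(350,214)]):
    q=ray(s,un(L,[191,219]),.074);d=q[1]-q[0];print(q,np.degrees(np.arctan2(d[1],d[0])))
E
```

```text
[[ 0.5458662  -0.04030743  0.074     ]
 [ 0.53309323 -0.02084421  0.074     ]] 123.27535066388329
[[ 0.54534602 -0.03936773  0.074     ]
 [ 0.5338412  -0.02188618  0.074     ]] 123.34939485010034
```

>>> apply_moves(
  moves=[
    [[-0.3,0.4,0,0,1],[-0.3,0.4,0,0,1],[-0.3,0.4,0,0,1],[-0.3,0.4,0,0,1],[-0.3,0.4,0,0,1],[-0.3,0.4,0,0,1]],
  ],
)

```text
time: 22.78
tool_pos: [0.4587, 0.0531, 0.3817]
ee_rot: [-3.142, 0.0, -2.82]
wrist_force: [-0.8, -0.3, -0.9]
width: 0.0005
finger_force: 0.0
```

```bash
python3 - <<'E'
from h import *
from bench import snapshot
S=[snapshot("wrist") for _ in range(12)];s=S[-1];s["image"]=np.mean([a["image"] for a in S],0)
pickle.dump(s,open("wrist4.pkl","wb"))
c=proj(s,[[.5438,-.0255,.074]])[0];x,y=(c-[45,37]).astype(int);print(x,y)
i=s["image"][y:y+74,x:x+90,::-1]
i=cv2.resize(np.clip(i*1.5,0,255).astype(np.uint8),None,fx=8,fy=8,interpolation=cv2.INTER_CUBIC)
cv2.imwrite("pics/wrist4.png",i)
E
```

```text
178 210
```

View pics/wrist4.png

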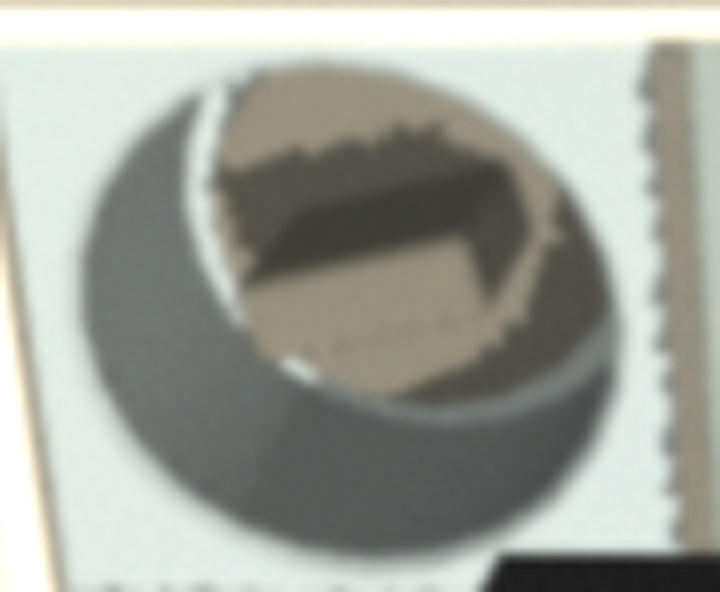

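```bash
python3 - <<'E'
from h import *
s=pickle.load(open("wrist4.pkl","rb"));g=s["image"].mean(2)[210:284,178:268]
pts=[]
for x in range(34,57):
    y0=(278+(x*8-250)*(236-278)/217)/8; ys=np.arange(int(y0)-4,int(y0)+6)
    d=np.interp(np.arange(ys[0],ys[-1],.05),ys,g[ys,x]); m=(d.min()+d.max())/2
    k=np.argmin(d); j=k+np.argmax(d[k:]>m); pts.append((x+178,ys[0]+.05*j+210))
pts=np.array(pts);c=np.polyfit(pts[:,0],pts[:,1],1);r=pts[:,1]-np.polyval(c,pts[:,0]);print("resid",r.std(),r.round(2))
L=[(x,np.polyval(c,x)) for x in (212,234)]
q=ray(s,L,.074);d=q[1]-q[0];print(q,np.degrees(np.arctan2(d[1],d[0])))
# reference: guide-rail upper edges (band rows ~8..40 of crop) at z .088
for nm,x0,x1,ya,yb in (("rail",182,255,206,213),("rail2",182,255,212,219)):
    pp=[]
    for x in range(x0,x1):
        col=s["image"].mean(2)[ya:yb,x]; dd=np.diff(col); k=np.argmax(abs(dd)); kk=slice(max(k-1,0),k+2); pp.append((x,ya+.5+np.sum(abs(dd[kk])*np.arange(len(dd))[kk])/abs(dd[kk]).sum()))
    pp=np.array(pp);c2=np.polyfit(pp[:,0],pp[:,1],1);q=ray(s,[(x,np.polyval(c2,x)) for x in (x0,x1)],.086);d=q[1]-q[0];print(nm,np.std(pp[:,1]-np.polyval(c2,pp[:,0])),np.degrees(np.arctan2(d[1],d[0]))-90)
E
```

```text
resid 0.03443346256502799 [ 0.07 -0.01 -0.08 -0.    0.03  0.    0.03  0.01 -0.01 -0.04 -0.01 -0.03
  0.05 -0.03  0.    0.03 -0.04 -0.07  0.01  0.04  0.02 -0.01  0.02]
[[ 0.54474381 -0.03691795  0.074     ]
 [ 0.53206211 -0.01677467  0.074     ]] 122.19347871901914
rail 0.04307567599743775 18.509020516568114
rail2 1.1994840835957152 18.491172629193116
```

The bar now lies at 122.2°, against 121.0° when held. The stop was met at about 125°, so the knob settled about 2.9° past contact, or roughly 0.08 N m, which is snug. Next I shut the guard.

```bash
python3 - <<'E'
from h import *
p=np.load("case.npy");plan([.5106,.080,.11],p[2]+np.pi/2)
E
```

```text
shift [-1.151  0.177  1.834] turn -0.001 j6 -1.8994183707272014 t 23.375
```

>>> apply_moves(
  moves=[
    [[-1.15,0.18,0,0,0.5],[-1.15,0.18,0,0,0.5],[-1.15,0.18,0,0,0.5],[-1.15,0.18,0.4,0,0.5],[-1.15,0.18,1.0,0,0.5],[-1.15,0.18,1.5,0,0.5],[-1.15,0.18,1.8,0,0.5],[-1.15,0.18,1.8,0,0.5],[-1.15,0.18,1.8,0,0.5]],
  ],
)

```text
time: 24.5
tool_pos: [0.5107, 0.08, 0.2932]
ee_rot: [-3.141, 0.002, -2.82]
wrist_force: [-0.3, 0.4, -0.8]
width: 0.0471
finger_force: 0.0
```

>>> apply_moves(
  moves=[
    [[0,0,0,0,0.95],[0,0,0,0,0.95],[0,0,0,0,0.95],[0,0,0,0,0.95],[0,0,0,0,0.95],[0,0,0,0,0.95]],
  ],
)

```text
time: 25.25
tool_pos: [0.5107, 0.0798, 0.2918]
ee_rot: [-3.141, 0.0, -2.82]
wrist_force: [1.3, -2.2, 0.9]
width: 0.0116
finger_force: 30.0
```

Gripped. Sliding shut takes 80 mm (1.6 units): 1.5 units first, then small steps.

>>> apply_moves(
  moves=[
    [[0,-0.3,0,0,0.95],[0,-0.6,0,0,0.95],[0,-0.9,0,0,0.95],[0,-1.2,0,0,0.95],[0,-1.4,0,0,0.95],[0,-1.5,0,0,0.95],[0,-1.54,0,0,0.95],[0,-1.54,0,0,0.95]],
  ],
)

```text
time: 26.25
tool_pos: [0.535, 0.0069, 0.2918]
ee_rot: [-3.141, 0.001, -2.82]
wrist_force: [1.9, 0.3, -0.1]
width: 0.0118
finger_force: 30.0
```

>>> apply_moves(
  moves=[
    [[0,-0.02,0,0,0.95],[0,-0.04,0,0,0.95],[0,-0.04,0,0,0.95]],
  ],
)

```text
time: 26.62
tool_pos: [0.5355, 0.0053, 0.2918]
ee_rot: [3.141, 0.001, -2.82]
wrist_force: [1.7, 3.3, 1.3]
width: 0.0117
finger_force: 30.0
```

>>> apply_moves(
  moves=[
    [[0,-0.01,0,0,0.95],[0,-0.02,0,0,0.95],[0,-0.02,0,0,0.95]],
  ],
)

```text
time: 27.0
tool_pos: [0.5359, 0.0042, 0.2918]
ee_rot: [-3.142, 0.001, -2.82]
wrist_force: [2.8, 2.5, 1.6]
width: 0.0117
finger_force: 30.0
```

>>> apply_moves(
  moves=[
    [[0,-0.01,0,0,0.95],[0,-0.02,0,0,0.95],[0,-0.02,0,0,0.95]],
  ],
)

```text
time: 27.38
tool_pos: [0.5361, 0.0035, 0.2918]
ee_rot: [3.141, 0.001, -2.82]
wrist_force: [2.8, 4.4, 1.4]
width: 0.0121
finger_force: 30.0
```

>>> apply_moves(
  moves=[
    [[0,-0.01,0,0,0.95],[0,-0.02,0,0,0.95],[0,-0.02,0,0,0.95]],
  ],
)

```text
time: 27.75
tool_pos: [0.5363, 0.0031, 0.2918]
ee_rot: [3.139, 0.0, -2.819]
wrist_force: [3.2, 6.5, 2.7]
width: 0.0119
finger_force: 30.0
```

>>> apply_moves(
  moves=[
    [[0,-0.01,0,0,0.95],[0,-0.02,0,0,0.95],[0,-0.02,0,0,0.95]],
  ],
)

```text
time: 28.12
tool_pos: [0.5364, 0.0028, 0.2918]
ee_rot: [3.137, 0.0, -2.819]
wrist_force: [-0.1, 9.0, 3.4]
width: 0.0117
finger_force: 30.0
```

```bash
python3 t.py
```

```text
28.43 yaw -2.8189674764228805 F [1.3328 9.2414 3.0346] Tz [ 0.0424 -0.0424  0.067   0.0806  0.0455 -0.0002  0.0389] 0.03310923780032179 j6 -1.9955 0.045
```

>>> apply_moves(
  moves=[
    [[0,0,0,0,0.5],[0,0,0,0,0.5],[0,0,0,0,0.5],[0,0,0,0,0.5],[0,0,-0.8,0,0.5],[0,0,-1.6,0,0.5],[0.5,0.6,-1.8,0,0.8],[0.8,1.2,-1.8,0,1],[0.8,1.2,-1.8,0,1],[0.8,1.2,-1.8,0,1]],
  ],
)

```text
time: 29.68
tool_pos: [0.4801, 0.0453, 0.3816]
ee_rot: [-3.141, 0.0, -2.82]
wrist_force: [0.7, 0.6, 0.1]
width: 0.0105
finger_force: 0.0
```

```bash
python3 - <<'E'
from h import *
from bench import snapshot
S=[snapshot("wrist") for _ in range(8)];s=S[-1];s["image"]=np.mean([a["image"] for a in S],0)
pickle.dump(s,open("wrist5.pkl","wb"))
c=proj(s,[[.5438,-.0255,.08]])[0];x,y=(c-[45,45]).astype(int);print(x,y)
i=s["image"][y:y+90,x:x+120,::-1]
cv2.imwrite("pics/wrist5.png",cv2.resize(np.clip(i*1.4,0,255).astype(np.uint8),None,fx=6,fy=6,interpolation=cv2.INTER_CUBIC))
E
python3 t.py
```

```text
189 188
30.38 yaw -2.8199950815061823 F [1.0472 0.1235 0.1473] Tz [-0.0097 -0.0412  0.0013  0.0265  0.1063  0.0037  0.0165] 0.01474977243621198 j6 -1.9153 -0.0
```

View pics/wrist5.png

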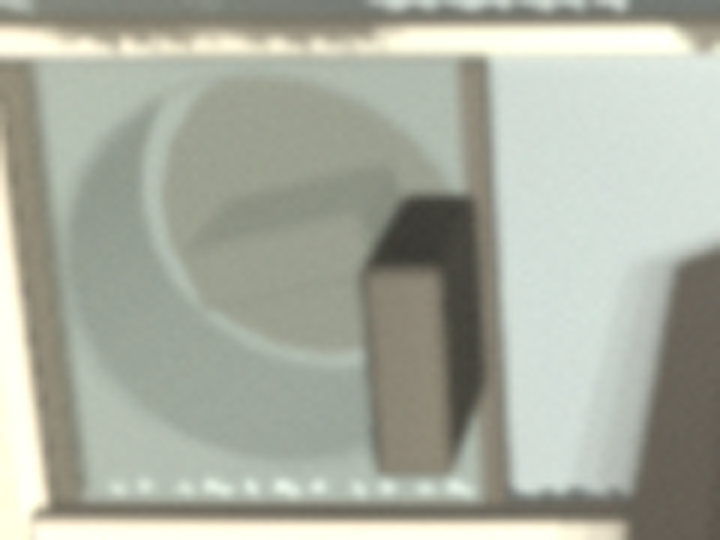

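The guard's grey edge now lies against the end bar at the left of the crop, with no gap. The bar is visible through the plate from (190,248) to (360,210). I'll check its angle for creep and then hand in.

```bash
python3 - <<'E'
from h import *
s=pickle.load(open("wrist5.pkl","rb"));g=s["image"].mean(2)
pts=[]
for x in range(189+34,189+58):
    y0=188+(248+((x-189)*6-190)*(210-248)/170)/6; ys=np.arange(int(y0)-3,int(y0)+5)
    t=np.arange(ys[0],ys[-1],.05);d=np.interp(t,ys,g[ys,x]);k=np.argmin(d);m=(d.min()+d[k:].max())/2
    pts.append((x,t[k+np.argmax(d[k:]>m)]))
pts=np.array(pts);c=np.polyfit(*pts.T,1);r=pts[:,1]-np.polyval(c,pts[:,0]);ok=abs(r)<.3;c=np.polyfit(*pts[ok].T,1)
q=ray(s,[(x,np.polyval(c,x)) for x in (223,246)],.074);d=q[1]-q[0];print(r.std(),ok.sum(),np.degrees(np.arctan2(d[1],d[0])))
E
```

```text
0.1765439996614125 23 122.10795127634857
```

The bar is at 122.1°, so it hasn't moved since release.

```bash
python3 -c "
from bench import ticket
print(ticket.close_job())"
```

```text
the job is handed in; nothing more can be done
None
```

The job is handed in at about 30 s of the 72 s allowed: guard fully opened, knob turned to an estimated 0.08 N m against its stop (snug is 0.06 to 0.2), guard shut against the end bar, gripper clear; the verdict was not returned.

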